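# Cover the screw-vial tin with its inner lid and hold up the outer one

## Task

Take the loose screw vial out of the wooden stand and put it fully down into the empty hole of the round tin's rack. Then lower the nested pair of lids together onto the tin without dropping them (the inner lid's black knob carries both), until the inner lid sits level on the tin's shoulder, and then lift only the outer lid straight up, leaving the inner lid seated as it is, and finish while still holding the outer lid, level and still, above the tin and clear of the knob. Leave the other things on the desk where they are.

Things in the scene. Friction and masses are not known exactly. Their poses are not given: they have to be found in the camera images.
- tin: Round open steel tin, fixed, any yaw: radius 50 mm, rim at height 52 mm, outside shoulder ring of radius 57.5 mm with its top at 40 mm. A white rack bar inside, flush with the rim, has three holes 17 mm across, 46 mm deep, in a row along the tin's x: those at x = -27 and 0 mm hold vials, +27 mm is empty. Stands left or right, the lids on the other side. Origin: centre of underside, z up.
- empty_hole (a point): Centre of the mouth of the tin's empty hole, at height 52 mm; hole 17 mm across, 46 mm deep.
- seat (a point): On the tin's axis at shoulder height (40 mm): the inner lid's origin comes here when it is seated.
- inner_lid: Inner lid: grey cap open below, radius 57 mm (inside 54: 4 mm play on the tin), 56 mm tall (ceiling at 52); on top an upright round black knob, 26 mm across, from height 56 to 126 mm, through the outer lid's collar and 38 mm above it. Lifted by the knob it carries the outer lid. 140-260 g. Origin: centre of lower edge, z up; on the desk at first, seated it is 40 mm above the tin's.
- outer_lid: Outer lid: loose aluminium cap on the inner lid, radius 64 mm (inside 61: 4 mm play), skirt 18 mm deep, plate top at height 22 mm; round a central hole an upright collar, 50 mm outside, 44 mm inside diameter, height 22 to 50 mm. 110-210 g. Origin: centre of skirt's lower edge, z up; nested, 38 mm above the inner lid's. Raised 88 mm from nested it is clear of the knob.
- vial: The loose screw vial: white cylinder 14 mm across, 80 mm tall, top 18 mm a grey cap, 25 g, foot slightly chamfered. Origin: centre of foot, z up. Starts upright in the wooden stand, foot 7 mm above the desk; in the tin its foot is 6 mm above the desk and its top 34 mm above the rim.
- stand: Square wooden stand, fixed, 50 x 50 x 25 mm, with one hole 17 mm across and 18 mm deep in the middle of its top. Origin: centre of the underside.
- vial_a: Same kind of vial, standing in the tin's end hole at x = -27 mm; stays there. Origin at its foot.
- vial_b: Same kind of vial, standing in the tin's middle hole; stays there. Origin at its foot.
- mouse: Bystander: black computer mouse, 115 x 62 x 37 mm. Origin under its centre.
- mug: Bystander: white mug, 80 mm across, 95 mm tall, handle to its +y. Origin under its centre.
- air_can: Bystander: upright grey can, 60 mm across, 190 mm tall. Origin under its centre.
- screwdriver: Bystander: screwdriver lying along its x axis.
- drive: Bystander: flat portable drive, 75 x 45 x 11 mm, lying between tin and lids. Origin under its centre.
- dish: Bystander: low white bowl, 80 mm across, 30 mm tall. Origin under its centre.
Not all that is in view belongs to the job. What is shaped like the inner_lid but blue is not meant. Leave any red look-alike of the outer_lid alone.

How it is judged:
By the outcome, as a careful person would: the job done as asked, in the order asked, and still so for the second after the job is handed in, while the arm keeps its last pose, push and grip.
It also fails if it takes over 67 s, if anything falls off the work surface, if the arm or the gripper's body presses on something with over 40 N, if the wrist force passes 120 N, or if a joint passes its speed limit or range.

## Robot

A 6-joint arm with a two-finger parallel gripper is mounted at the origin on the work surface. World frame = base frame: x ahead of the robot, y to its left, z up, the work surface at z = 0. Lengths are in m, angles in rad, forces in N, time in s.
With the tool pointing down it reaches from about 0.35 to 0.975 m from the base axis. Payload 4.9 kg.
Tool frame: the origin (TCP) lies at the very end of the fingers, on their centre line; the grasp point (between the pads) lies behind it (manip.pinch_z is the y of the grasp point in the tool frame, in m); y points along the fingers, x is the direction in which the jaws open and shut, and the axes are right-handed (so a half turn about y gives the same grasp; the last joint's range is limited). The gripper opens to 85 mm and grips with 20 to 120 N. Pads are 22 mm wide; open, the fingers measure 114 mm over their backs; the gripper's body (76 mm by 85 mm) begins 54 mm behind the grasp point. The pads swing forward as they close: fully open they stand 13 mm farther back than shut.
Start: joints at [1.198, 0.053, 1.613, -0, 1.476, -0.119], TCP at [0.157, 0.605, 0.231] pointing down, gripper open.
Joint ranges: [-3.01, 3.01], [-1.01, 2.22], [0.06, 2.58], [-1.02, 4.17], [0.09, 2.62], [-3.14, 3.14]. Speed limits (rad/s): [2.57, 2.57, 3.14, 3.14, 3.14, 3.14].

## Interface

Orientations are given as a unit quaternion [w, x, y, z].
In Python, from plant import manip gives the robot as it stands.
- The arm moves only by the tool drive_tool, never from a script. Its argument "motion" is a list of rows, each a list of 3 entries, a list of its own where there are three numbers: the shift along the tool's x, y, z in units of 25 mm (1.0 is 25 mm), then the turn, a rotation vector about the tool's x, y, z in units of 5 degrees (1.0 is 5 degrees), then the closure, from -1 (fully open) to 1 (shut). A call has 1 to 12 rows; each row shifts and turns the commanded pose from where the row before left it, along the tool's axes as they then stand; what a row does not reach is not made up. A row lasts 1/10 s, in which the tool goes at most 50 mm and 8.59 degrees, less where a joint would pass 70% of its speed; a pose out of reach is approached as far as the arm can. A call is refused whole if a number of a shift passes 1 or a number of a turn 1, either way. A call with a gripper value outside its range is refused whole. The fingers move at their own pace and stop on an object; the grip force is fixed at half the most. Time passes only in rows, so rows that do not move let the fingers close. It gives the time, the measured TCP pose, the force and the opening at its end, in the units of the state.
- manip.state(): the state, without advancing time (a new reading comes with each control period).
- manip.grab_frame(name): name is "side" or "top" or "wrist"; returns a dict with "img" (400x640x3 uint8, blue, green, red), "range_z" (400x640 float32, m along the optical axis (not along the pixel's ray), 0 where there is no reading), "camera_matrix" (3x3 intrinsics, pixels), "k1" (the pictures are not rectified: a ray, as slopes to the right and down, at radius r is drawn at 1 + k1 r^2 times it, then the intrinsics apply), "world_from_camera" (4x4, takes a point from camera to world coordinates); the wrist camera has in their place "T_tool_cam" (4x4, takes a point from camera to tool coordinates, whose origin is the TCP and whose axes are the tool frame's). Camera axes: x right, y down, z forward; pixel columns grow to the right and rows downward; lengths in m; the calibration is good to about 2 mm. A picture is of the moment at which its call begins: read the wrist's pose just before it.
- manip.job_done(): hands the job in, once; it reports no verdict.
The state is a dict: "time": time; "joint_pos": joint angles; "joint_vel": joint speeds; "joint_efforts": joint torques, N m; "tool_pos": TCP position; "tool_rot": TCP orientation; "contact_force": force on the tool from outside, world axes, zero at the start; "ft_torque": the same for the moment, N m; "gripper_width": opening from 0.0 (shut) to 1.0 (fully open).
Only numpy, scipy, OpenCV 4.12 (cv2) and the standard library are available. Lean on these libraries where they do the work, as an engineer would, in place of code of your own. Each camera call takes 0.05 s, during which the arm holds its last target. There are 200 camera calls.

## Working session

There is one attempt and no reset: what is moved stays moved. The work goes in short steps, Python scripts to look and compute and a tool call to move; the robot and the scene stay as the last step left them, time stands still between calls to the robot, and variables do not carry over. Pictures are saved under pics/ and viewed, about 8 in all and at most 12, crops included, and the job is handed in when it is done.

Besides the shell and the picture viewer there is one more tool, called as name(argument=value, ...) on one line, values as JSON. drive_tool: Moves the arm, as the interface text tells. Its arguments: {"type":"object","properties":{"motion":{"type":"array","items":{"type":"array"}}},"required":["motion"]}

```bash
ls; mkdir -p pics; cat > h.py <<'E'
import numpy as np, cv2
from scipy.spatial.transform import Rotation as R
from plant import manip
def grab(n):
    s=manip.state(); f=manip.grab_frame(n); f['s']=s
    if n=='wrist':
        q=np.array(s['tool_rot']); T=np.eye(4); T[:3,:3]=R.from_quat(q[[1,2,3,0]]).as_matrix(); T[:3,3]=s['tool_pos']
        f['T']=T@np.array(f['T_tool_cam'])
    else: f['T']=np.array(f['world_from_camera'])
    return f
def world(f):
    K=np.array(f['camera_matrix']); h,w=f['range_z'].shape
    u,v=np.meshgrid(np.arange(w),np.arange(h)); p=np.stack([u,v],-1).reshape(-1,1,2).astype(np.float64)
    d=np.array([f['k1'],0,0,0,0.])
    n=cv2.undistortPoints(p,K,d,None,None,).reshape(h,w,2)
    z=f['range_z'][...,None]; P=np.concatenate([n*z,z],-1)
    W=P@f['T'][:3,:3].T+f['T'][:3,3]; W[f['range_z']<=0]=np.nan
    return W
def st():
    s=manip.state(); print({k:np.round(v,4).tolist() for k,v in s.items() if k in('time','joint_pos','tool_pos','tool_rot','contact_force','gripper_width')})
    q=np.array(s['tool_rot']); print(R.from_quat(q[[1,2,3,0]]).as_matrix().round(4).tolist())
E
python3 - <<'E'
from h import *
st(); print(manip.pinch_z)
for n in ('top','side','wrist'):
    f=grab(n); cv2.imwrite(f'pics/{n}0.png',f['img']); np.savez(f'{n}0.npz',W=world(f),img=f['img']); print(n,f['T'].round(3).tolist(),f['k1'])
E
```

```text
pics
{'time': 0.0, 'joint_pos': [1.198, 0.0534, 1.6143, -0.0, 1.476, -0.119], 'tool_pos': [0.1567, 0.6044, 0.23], 'tool_rot': [-0.5589, 0.5596, 0.4321, -0.4333], 'contact_force': [0.2586, 0.7317, -0.8589], 'gripper_width': 0.9977}
[[0.2511, -0.0008, -0.968], [0.968, -0.002, 0.2511], [-0.0021, -1.0, 0.0002]]
-0.0187
top [[0.026, -0.994, 0.104, 0.376], [-0.999, -0.03, -0.029, -0.051], [0.032, -0.103, -0.994, 1.063], [0.0, 0.0, 0.0, 1.0]] -0.0322954402895721
side [[0.748, -0.49, 0.448, -0.211], [-0.664, -0.536, 0.521, -0.858], [-0.015, -0.687, -0.726, 1.162], [0.0, 0.0, 0.0, 1.0]] 0.028051198206655976
wrist [[0.251, 0.924, 0.289, 0.083], [0.968, -0.239, -0.076, 0.623], [-0.001, 0.299, -0.954, 0.374], [0.0, 0.0, 0.0, 1.0]] -0.0010685571303474405
```

View pics/top0.png

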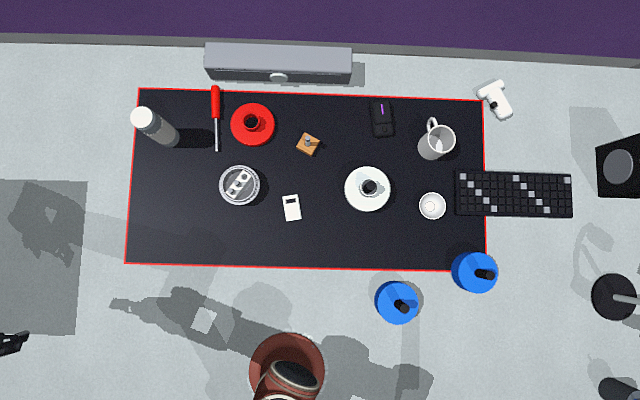

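View pics/side0.png

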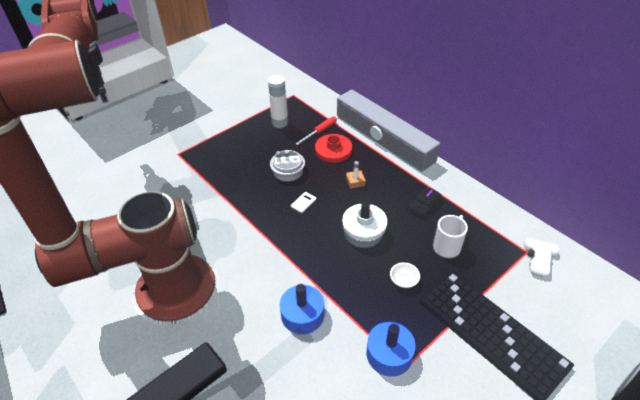

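The top view shows the tin at (240,185), the stand with its vial at (308,143), the nested lids at (368,188) and the drive at (291,208). The red look-alike is at (252,124) and the blue ones are outside the mat. Next I'll measure from depth in both fixed cameras.

```bash
cat > m.py <<'E'
from h import *
from scipy.optimize import least_squares
def circ(P):
    r=least_squares(lambda c:np.hypot(P[:,0]-c[0],P[:,1]-c[1])-c[2],[*np.median(P,0)[:2],.05],loss='soft_l1',f_scale=.001); return r.x.round(4),len(P)
def win(W,c,r,z0,z1):
    m=(np.hypot(W[...,0]-c[0],W[...,1]-c[1])<r)&(W[...,2]>z0)&(W[...,2]<z1); return m
E
python3 - <<'E'
from m import *
t=np.load('top0.npz')['W']
for n,(u,v) in dict(tin=(240,185),stand=(308,143),lids=(368,188),drive=(291,208)).items(): print(n,t[v,u].round(3))
px=dict(tin=(240,185),stand=(308,143),lids=(368,188))
for cam in('top','side'):
    d=np.load(cam+'0.npz'); W=d['W']
    print(cam,'desk z',np.nanmedian(W[...,2][win(W,t[208,291],.08,-.02,.008)]).round(4))
    for n,(u,v) in px.items():
        c=t[v,u]; m=win(W,c,.1,.015,.2); Z=W[m]
        h,e=np.histogram(Z[:,2],bins=np.arange(.015,.2,.005)); print(n,[(round(a,3),int(b)) for a,b in zip(e,h) if b])
    c=t[188,368]
    print('knob top',np.median(W[win(W,c,.05,.118,.14)],0).round(4))
    print('plate',circ(W[win(W,c,.09,.055,.066)]), np.mean(W[win(W,c,.09,.055,.066)],0).round(4))
    c=t[143,308]; print('vialtop',W[win(W,c,.05,.07,.1)].mean(0).round(4),W[win(W,c,.05,.083,.1)].mean(0).round(4),'stand',W[win(W,c,.06,.018,.03)].mean(0).round(4))
f=np.load('top0.npz')['img']; s=np.load('side0.npz')['img']
a=cv2.resize(f[155:215,205:275],None,fx=6,fy=6,interpolation=cv2.INTER_CUBIC); b=cv2.resize(s[140:190,260:320],None,fx=6,fy=6,interpolation=cv2.INTER_CUBIC)
o=np.zeros((360,780,3),np.uint8); o[:,:420]=a; o[:300,420:]=b; cv2.imwrite('pics/crop.png',o)
E
```

```text
tin [0.517 0.145 0.048]
stand [ 0.644 -0.042  0.048]
lids [ 0.508 -0.203  0.128]
drive [0.459 0.002 0.01 ]
top desk z 0.0002
tin [(np.float64(0.015), 36), (np.float64(0.02), 25), (np.float64(0.025), 27), (np.float64(0.03), 37), (np.float64(0.035), 216), (np.float64(0.04), 134), (np.float64(0.045), 135), (np.float64(0.05), 254), (np.float64(0.055), 9), (np.float64(0.06), 5), (np.float64(0.065), 6), (np.float64(0.07), 2), (np.float64(0.075), 6), (np.float64(0.08), 11), (np.float64(0.085), 30)]
stand [(np.float64(0.015), 11), (np.float64(0.02), 146), (np.float64(0.025), 101), (np.float64(0.03), 1), (np.float64(0.035), 3), (np.float64(0.04), 2), (np.float64(0.045), 4), (np.float64(0.05), 1), (np.float64(0.055), 1), (np.float64(0.06), 4), (np.float64(0.065), 1), (np.float64(0.07), 4), (np.float64(0.075), 1), (np.float64(0.08), 9), (np.float64(0.085), 14)]
lids [(np.float64(0.035), 5), (np.float64(0.04), 6), (np.float64(0.045), 12), (np.float64(0.05), 48), (np.float64(0.055), 878), (np.float64(0.06), 460), (np.float64(0.065), 16), (np.float64(0.07), 14), (np.float64(0.075), 15), (np.float6
[... 1301 characters left out ...]
(0.03), 2), (np.float64(0.035), 14), (np.float64(0.04), 44), (np.float64(0.045), 47), (np.float64(0.05), 55), (np.float64(0.055), 385), (np.float64(0.06), 475), (np.float64(0.065), 47), (np.float64(0.07), 30), (np.float64(0.075), 36), (np.float64(0.08), 30), (np.float64(0.085), 51), (np.float64(0.09), 21), (np.float64(0.095), 9), (np.float64(0.1), 10), (np.float64(0.105), 11), (np.float64(0.11), 14), (np.float64(0.115), 9), (np.float64(0.12), 26), (np.float64(0.125), 35), (np.float64(0.13), 1)]
knob top [ 0.516  -0.2129  0.1254]
plate (array([ 0.5201, -0.2098,  0.0497]), 888) [ 0.5103 -0.2185  0.0604]
vialtop [ 0.6487 -0.0424  0.083 ] [ 0.6498 -0.0416  0.0868] stand [ 0.648  -0.0443  0.0249]
```

View pics/crop.png

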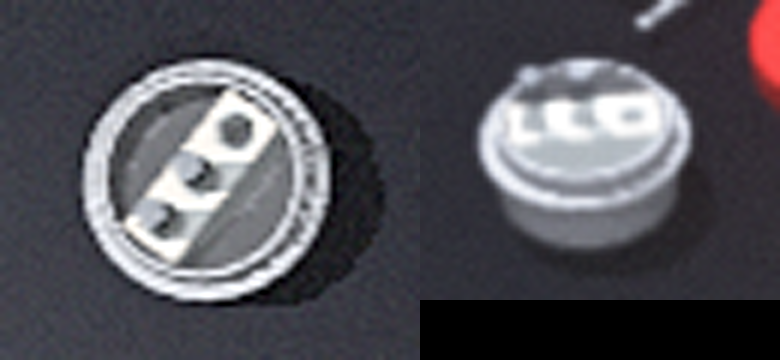

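```bash
cat >> h.py <<'E'
def plan(pos,yaw=None):
    "yaw: world angle of tool x (tool y straight down). prints tool-frame shift in units (before turn), and the turn in units"
    s=manip.state(); q=np.array(s['tool_rot']); M=R.from_quat(q[[1,2,3,0]]).as_matrix()
    print('shift u',(M.T@(np.array(pos)-s['tool_pos'])/.025).round(2).tolist(),end=' ')
    if yaw is None: yaw=np.arctan2(M[1,0],M[0,0])
    else: yaw=np.deg2rad(yaw)
    T=np.array([[np.cos(yaw),0,np.sin(-yaw)*-1],[np.sin(yaw),0,-np.cos(yaw)],[0,-1,0]])
    T[:,2]=np.cross(T[:,0],T[:,1])
    print('turn u',(np.rad2deg(R.from_matrix(M.T@T).as_rotvec())/5).round(2).tolist(),'yaw now',np.rad2deg(np.arctan2(M[1,0],M[0,0])).round(2))
E
python3 - <<'E'
from h import *
plan([0.50,0.145,0.23],52)
E
```

```text
shift u [-14.35, 0.03, -17.91] turn u [0.0, 4.69, -0.02] yaw now 75.46
```

drive_tool(motion=[[[-0.8,0,-1],[0,0,0],-1],[[-0.8,0,-1],[0,0,0],-1],[[-0.8,0,-1],[0,0,0],-1],[[-0.8,0,-1],[0,0,0],-1],[[-0.8,0,-1],[0,0,0],-1],[[-0.8,0,-1],[0,0,0],-1],[[-0.8,0,-1],[0,0,0],-1],[[-0.8,0,-1],[0,0,0],-1],[[-0.8,0,-1],[0,0,0],-1],[[-0.8,0,-1],[0,0,0],-1],[[-0.8,0,-1],[0,0,0],-1],[[-0.8,0,-1],[0,0,0],-1]])

```text
time: 1.35
tool_pos: [0.3875, 0.2961, 0.231]
tool_rot: [0.559, -0.559, -0.433, 0.433]
contact_force: [0.7, 1.0, -0.1]
gripper_width: 1.002
```

drive_tool(motion=[[[-0.8,0,-1],[0,0,0],-1],[[-0.8,0,-1],[0,0,0],-1],[[-0.8,0,-1],[0,0,0],-1],[[-0.8,0,-1],[0,0,0],-1],[[-0.8,0,-1],[0,0,0],-1],[[-0.8,0,-0.9],[0,0,0],-1],[[0,0,0],[0,1,0],-1],[[0,0,0],[0,1,0],-1],[[0,0,0],[0,1,0],-1],[[0,0,0],[0,1,0],-1],[[0,0,0],[0,0.7,0],-1],[[0,0,0],[0,0,0],-1]])

```text
time: 2.55
tool_pos: [0.4995, 0.1441, 0.2309]
tool_rot: [0.636, -0.636, -0.31, 0.31]
contact_force: [0.4, -0.9, 0.3]
gripper_width: 1.0
```

```bash
python3 - <<'E'
from h import *
st()
f=grab('wrist'); cv2.imwrite('pics/w1.png',f['img']); np.savez('w1.npz',W=world(f),img=f['img'])
plan([0.60,-0.04,0.23],52); plan([0.62,-0.04,0.23],52)
E
```

```text
{'time': 2.55, 'joint_pos': [0.1376, -0.2014, 1.8543, -0.0, 1.4894, -0.7693], 'tool_pos': [0.4995, 0.1441, 0.2309], 'tool_rot': [0.6357, -0.6356, -0.3095, 0.31], 'contact_force': [0.3929, -0.9012, 0.35], 'gripper_width': 1.0002}
[[0.6162, -0.0007, -0.7876], [0.7876, -0.0001, 0.6162], [-0.0005, -1.0, 0.0005]]
shift u [-3.33, 0.04, -7.7] turn u [-0.0, 0.01, -0.0] yaw now 52.03
shift u [-2.84, 0.04, -8.33] turn u [-0.0, 0.01, -0.0] yaw now 52.03
```

View pics/w1.png

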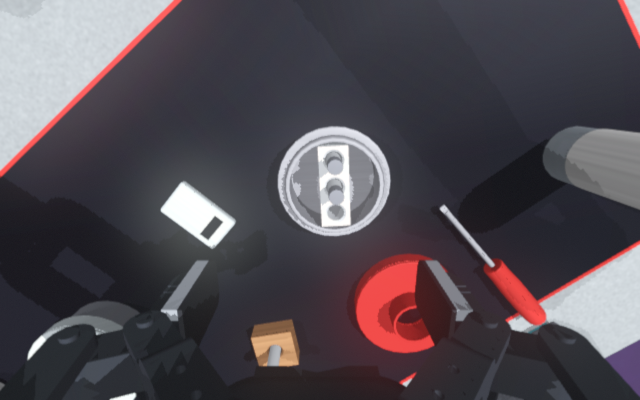

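The wrist view shows the tin at (334,182). Its row runs nearly vertical, with the empty hole at (336,212) and vials at (336,190) and (334,160). I'll fit the tin from this.

```bash
python3 - <<'E'
from m import *
for n in ('w1','top0','side0'):
    d=np.load(n+'.npz'); W=d['W']; I=d['img'].astype(int)
    c=np.array([.5185,.148]); 
    P=W[win(W,c,.07,.036,.043)]; 
    for k in range(3):
        rr=np.hypot(*(P[:,:2]-c).T); Q=P[(rr>.049)&(rr<.061)]
        r=least_squares(lambda p:np.hypot(Q[:,0]-p[0],Q[:,1]-p[1])-.0545,c,loss='soft_l1',f_scale=.002).x; c=r
    P=W[win(W,c,.056,.048,.058)]; rr=np.hypot(*(P[:,:2]-c).T); Q=P[rr>.044]; 
    print(n,'shoulder c',c.round(4),'rim',circ(Q),'z',np.median(Q[:,2]).round(4))
    m=win(W,c,.047,.046,.058)&(I.min(-1)>(190 if n!='w1' else 200)); B=W[m]
    rect=cv2.minAreaRect((B[:,:2]*1000).astype(np.float32)); print('bar n',len(B),'rect',rect,'zmed',np.median(B[:,2]).round(4))
    V=W[win(W,c,.05,.08,.095)]; print('vial tops',len(V), [V[L].round(4).tolist() for L in []])
    if len(V)>6:
        _,lab,cen=cv2.kmeans(V[:,:2].astype(np.float32),2,None,(3,50,1e-6),5,cv2.KMEANS_PP_CENTERS); print(cen.round(4).tolist(), np.bincount(lab[:,0]))
E
python3 - <<'E'
import cv2,numpy as np
I=cv2.imread('pics/w1.png'); cv2.imwrite('pics/w1c.png',cv2.resize(I[120:245,270:400],None,fx=4.6,fy=4.6,interpolation=cv2.INTER_CUBIC))
E
```

```text
w1 shoulder c [0.5202 0.1498] rim (array([0.519 , 0.1504, 0.0466]), 1328) z 0.0525
bar n 1918 rect ((520.0020751953125, 150.14927673339844), (93.03479766845703, 92.89292907714844), 4.299836158752441) zmed 0.0528
vial tops 417 []
[[0.4966999888420105, 0.16580000519752502], [0.5187000036239624, 0.15049999952316284]] [214 203]
top0 shoulder c [0.5199 0.1505] rim (array([0.5194, 0.1502, 0.0463]), 141) z 0.0507
bar n 242 rect ((519.4240112304688, 150.42091369628906), (91.38597869873047, 90.2646713256836), 4.185901641845703) zmed 0.0511
vial tops 41 []
[[0.5192000269889832, 0.15150000154972076], [0.49720001220703125, 0.16529999673366547]] [23 18]
side0 shoulder c [0.5203 0.1495] rim (array([0.52  , 0.1483, 0.047 ]), 98) z 0.052
bar n 172 rect ((519.6487426757812, 145.66754150390625), (91.86424255371094, 85.10126495361328), 0.791119396686554) zmed 0.0522
vial tops 35 []
[[0.5198000073432922, 0.1485999971628189], [0.4986000061035156, 0.16439999639987946]] [18 17]
```

drive_tool(motion=[[[-0.4,0,-1],[0,0,0],-1],[[-0.4,0,-1],[0,0,0],-1],[[-0.4,0,-1],[0,0,0],-1],[[-0.4,0,-1],[0,0,0],-1],[[-0.4,0,0],[0,0,0],-1],[[-0.4,0,0],[0,0,0],-1],[[0,0,0],[0,0,0],-1]])

```text
time: 3.3
tool_pos: [0.5405, 0.035, 0.2311]
tool_rot: [0.636, -0.636, -0.31, 0.31]
contact_force: [-0.1, 0.1, -0.0]
gripper_width: 0.999
```

```bash
python3 - <<'E'
from m import *
f=grab('wrist'); cv2.imwrite('pics/w2.png',f['img']); W=world(f); np.savez('w2.npz',W=W,img=f['img'])
c=[.6485,-.0405]; m=win(W,c,.03,.079,.095); V=W[m]; print('vial top',len(V),V.mean(0).round(4),circ(V),V.min(0).round(4),V.max(0).round(4))
S=W[win(W,c,.045,.02,.03)]; print('stand',len(S),cv2.minAreaRect((S[:,:2]*1000).astype(np.float32)))
S=W[win(W,c,.02,.035,.079)]; print('side',len(S),S.mean(0).round(4))
c=[.518,-.21]; V=W[win(W,c,.03,.118,.135)]; print('knob',len(V),V.mean(0).round(4) if len(V) else '')
E
```

```text
vial top 196 [ 0.6481 -0.0392  0.086 ] (array([ 0.6488, -0.0397,  0.0053]), 196) [ 0.6422 -0.0465  0.0793] [ 0.6571 -0.0328  0.0891]
stand 1463 ((649.7601928710938, -40.367759704589844), (50.09519577026367, 51.165008544921875), 62.328433990478516)
side 294 [ 0.6455 -0.0374  0.0581]
knob 33 [ 0.5164 -0.1994  0.1194]
```

View pics/w1c.png

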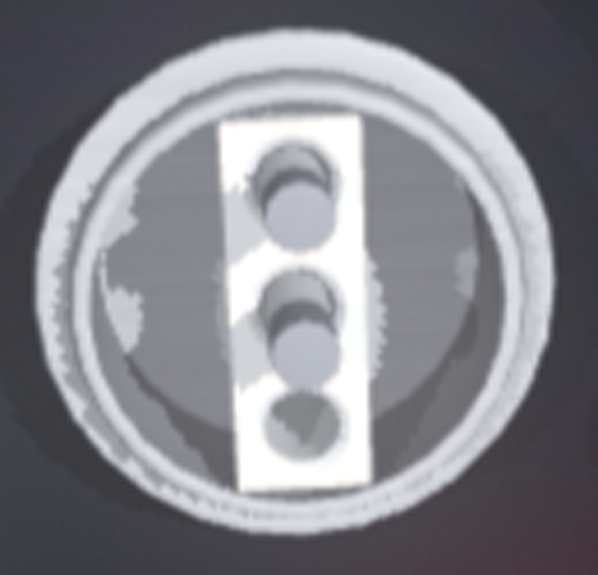

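```bash
python3 - <<'E'
from m import *
f=grab('wrist'); K=f['camera_matrix']
# pose of picture w1
q=np.array([0.6357,-0.6356,-0.3095,0.31]); T=np.eye(4);T[:3,:3]=R.from_quat(q[[1,2,3,0]]).as_matrix();T[:3,3]=[0.4995,0.1441,0.2309]; T=T@np.array(f['T_tool_cam'])
p=np.array([[304,425],[291,120],[305,488],[292,170],[300,290]],float)/4.6-.4+[270,120]
n=cv2.undistortPoints(p.reshape(-1,1,2),np.array(K),np.array([f['k1'],0,0,0,0.]))[:,0]
d=np.c_[n,np.ones(len(n))]@T[:3,:3].T; o=T[:3,3]; X=o+d*((.052-o[2])/d[:,2])[:,None]; print(X.round(4))
a=X[2]-X[1]; print('bar ang',np.rad2deg(np.arctan2(a[1],a[0])),np.linalg.norm(a),'mid',(X[1]+X[2])/2)
plan([0.6490,-0.0400,0.12],55)
E
```

```text
[[0.5413 0.1356 0.052 ]
 [0.4865 0.1736 0.052 ]
 [0.5532 0.1268 0.052 ]
 [0.4949 0.1675 0.052 ]
 [0.5165 0.1533 0.052 ]]
bar ang -35.04342554651203 0.08152812741134385 mid [0.51986895 0.15023824 0.052     ]
shift u [0.27, 4.45, -5.27] turn u [0.0, -0.6, 0.01] yaw now 52.0
```

drive_tool(motion=[[[0.1,0,-1],[0,0,0],-1],[[0.1,0,-1],[0,0,0],-1],[[0.07,0,-1],[0,0,0],-1],[[0,0.9,-1],[0,0,0],-1],[[0,0.9,-1],[0,0,0],-1],[[0,0.9,-0.27],[0,0,0],-1],[[0,0.9,0],[0,-0.6,0],-1],[[0,0.85,0],[0,0,0],-1],[[0,0,0],[0,0,0],-1]])

```text
time: 4.3
tool_pos: [0.6468, -0.0392, 0.1158]
tool_rot: [0.629, -0.625, -0.325, 0.329]
contact_force: [-0.4, -0.3, -0.5]
gripper_width: 1.001
```

```bash
python3 - <<'E'
from h import *
st(); plan([0.6490,-0.0400,0.058],55)
f=grab('side'); cv2.imwrite('pics/s2.png',cv2.resize(f['img'][100:250,280:440],None,fx=3.5,fy=3.5))
E
```

```text
{'time': 4.3, 'joint_pos': [-0.1754, 0.2031, 1.6474, 0.0002, 1.2985, -1.1359], 'tool_pos': [0.6468, -0.0392, 0.1158], 'tool_rot': [0.6288, -0.6255, -0.3246, 0.3287], 'contact_force': [-0.3937, -0.3363, -0.5261], 'gripper_width': 1.0006}
[[0.5732, -0.0073, -0.8194], [0.8194, 0.0015, 0.5732], [-0.003, -1.0, 0.0069]]
shift u [0.03, 2.31, -0.11] turn u [-0.08, 0.01, -0.03] yaw now 55.03
```

View pics/s2.png

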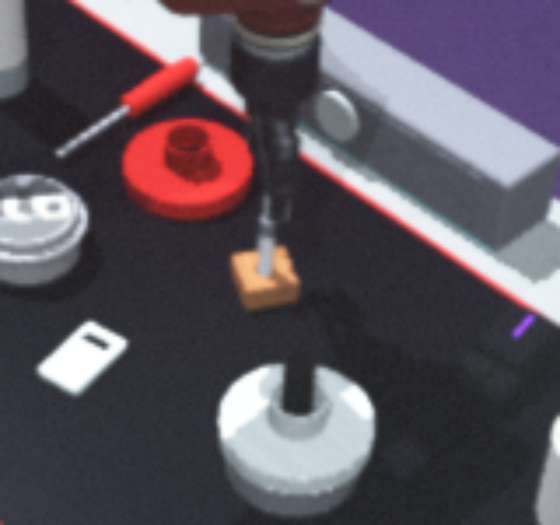

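The gripper sits over the vial at (265,235) in the crop, so I'll descend and grip.

drive_tool(motion=[[[0,0.8,-0.1],[-0.08,0,0],-1],[[0,0.8,0],[0,0,0],-1],[[0,0.7,0],[0,0,0],-1],[[0,0,0],[0,0,0],1],[[0,0,0],[0,0,0],1],[[0,0,0],[0,0,0],1],[[0,0,0],[0,0,0],1],[[0,0,0],[0,0,0],1],[[0,0,0],[0,0,0],1],[[0,0,0],[0,0,0],1],[[0,0,0],[0,0,0],1]])

```text
time: 5.45
tool_pos: [0.6526, -0.0424, 0.0639]
tool_rot: [-0.625, 0.63, 0.328, -0.325]
contact_force: [-0.7, 0.2, 6.0]
gripper_width: 0.14
```

drive_tool(motion=[[[0,-0.6,0],[0,0,0],1],[[0,-0.8,0],[0,0,0],1],[[0,-0.8,0],[0,0,0],1],[[0,-0.8,0],[0,0,0],1],[[0,0,0],[0,0,0],1],[[0,0,0],[0,0,0],1]])

```text
time: 6.05
tool_pos: [0.6511, -0.0419, 0.1377]
tool_rot: [-0.625, 0.63, 0.327, -0.325]
contact_force: [-0.4, -0.3, -0.9]
gripper_width: 0.139
```

```bash
python3 - <<'E'
from m import *
st(); s=manip.state(); t=s['tool_pos']
print(manip.pinch_z); plan([0.5418,0.1350,t[2]],55)
f=grab('side'); W=world(f); m=win(W,t,.025,.03,.3)
h=W[m]; 
for z in np.arange(.03,.14,.01):
    k=h[(h[:,2]>z)&(h[:,2]<z+.01)]; print(round(z,3),len(k),k.mean(0).round(4) if len(k) else '')
o=f['img'][100:250,280:440]; f=grab('wrist');cv2.imwrite('pics/w3.png',f['img'])
E
```

```text
{'time': 6.05, 'joint_pos': [-0.177, 0.1833, 1.6312, -0.0031, 1.3205, -1.1354], 'tool_pos': [0.6511, -0.0419, 0.1377], 'tool_rot': [-0.6251, 0.6296, 0.3275, -0.3251], 'contact_force': [-0.353, -0.2684, -0.8968], 'gripper_width': 0.1393}
[[0.5742, 0.006, -0.8187], [0.8187, -0.0041, 0.5742], [0.0001, -1.0, -0.0072]]
-0.0187
shift u [3.28, -0.05, 7.64] turn u [0.08, -0.01, 0.0] yaw now 54.96
0.03 3 [ 0.6505 -0.045   0.0324]
0.04 0 
0.05 0 
0.06 0 
0.07 0 
0.08 6 [ 0.6475 -0.0428  0.0865]
0.09 13 [ 0.6466 -0.0421  0.0939]
0.1 9 [ 0.647  -0.0434  0.1046]
0.11 10 [ 0.6457 -0.0445  0.1146]
0.12 9 [ 0.6455 -0.0434  0.1244]
0.13 7 [ 0.6468 -0.0458  0.1337]
0.14 13 [ 0.6471 -0.047   0.1438]
```

```bash
python3 - <<'E'
from m import *
W=np.load('side0.npz')['W']; P=W[win(W,[.649,-.040],.025,.035,.08)]; print('side ref',P.mean(0).round(4),len(P))
f=grab('wrist'); W=world(f); t=f['s']['tool_pos']; P=W[win(W,t,.03,.075,.16)]
for z in np.arange(.07,.16,.01):
    k=P[(P[:,2]>z)&(P[:,2]<z+.01)]; print(round(z,3),len(k),k.mean(0).round(4) if len(k) else '')
W=np.load('w2.npz')['W']; P=W[win(W,[.649,-.040],.012,.035,.079)]; print('wrist ref',P.mean(0).round(4),len(P))
cv2.imwrite('pics/w3.png',f['img'][200:,120:520])
E
```

```text
side ref [ 0.6478 -0.0429  0.0575] 46
0.07 0 
0.08 98 [ 0.643  -0.0365  0.086 ]
0.09 132 [ 0.6428 -0.0366  0.0952]
0.1 157 [ 0.6429 -0.0365  0.1051]
0.11 177 [ 0.6429 -0.0366  0.115 ]
0.12 223 [ 0.6429 -0.0367  0.125 ]
0.13 233 [ 0.6425 -0.0367  0.1352]
0.14 756 [ 0.6427 -0.0368  0.1457]
0.15 1696 [ 0.6444 -0.0381  0.1565]
wrist ref [ 0.6455 -0.0374  0.0581] 294
```

View pics/w3.png

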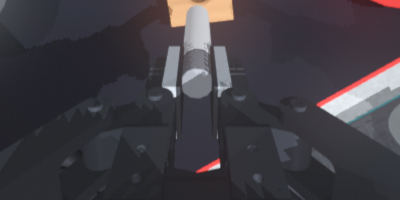

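```bash
python3 - <<'E'
from h import *
t=manip.state()['tool_pos']; plan([0.5455,0.1329,t[2]],55)
E
```

```text
shift u [3.32, -0.03, 7.44] turn u [0.05, -0.01, -0.02] yaw now 54.96
```

drive_tool(motion=[[[0.3,0,0.7],[0.05,0,0],1],[[0.4,0,0.9],[0,0,0],1],[[0.4,0,0.9],[0,0,0],1],[[0.4,0,0.9],[0,0,0],1],[[0.4,0,0.9],[0,0,0],1],[[0.4,0,0.9],[0,0,0],1],[[0.4,0,0.9],[0,0,0],1],[[0.4,0,0.8],[0,0,0],1],[[0.2,0,0.5],[0,0,0],1],[[0,0,0],[0,0,0],1],[[0,0,0],[0,0,0],1]])

```text
time: 7.3
tool_pos: [0.547, 0.1318, 0.1367]
tool_rot: [-0.626, 0.628, 0.327, -0.326]
contact_force: [0.5, 0.2, 0.6]
gripper_width: 0.137
```

```bash
python3 - <<'E'
from m import *
st()
f=grab('wrist'); W=world(f); t=f['s']['tool_pos']; I=f['img']
P=W[win(W,t,.013,.09,.145)]
print('vial surf',len(P),P.mean(0).round(4),'axis est',(P.mean(0)[:2]+.0055*np.array([.819,-.574])).round(4))
P=W[win(W,[.52,.15],.062,.0,.056)]; c=np.array([.52,.15])
P=P[P[:,2]>.036]; P=P[P[:,2]<.043]; rr=np.hypot(*(P[:,:2]-c).T); Q=P[(rr>.049)&(rr<.061)]
print('tin',least_squares(lambda p:np.hypot(Q[:,0]-p[0],Q[:,1]-p[1])-.0545,c,loss='soft_l1',f_scale=.002).x.round(4))
plan([.5455,.1329,.1]); np.savez('w4.npz',W=W,img=I); cv2.imwrite('pics/w4.png',cv2.resize(I[100:380,180:480],None,fx=2,fy=2))
E
```

```text
{'time': 7.3, 'joint_pos': [0.1053, -0.0188, 1.8475, -0.0022, 1.3111, -0.8539], 'tool_pos': [0.547, 0.1318, 0.1367], 'tool_rot': [-0.6263, 0.6282, 0.3268, -0.3261], 'contact_force': [0.4578, 0.1897, 0.5555], 'gripper_width': 0.137}
[[0.5737, 0.002, -0.819], [0.819, -0.0019, 0.5737], [-0.0004, -1.0, -0.0027]]
vial surf 1036 [0.5395 0.1369 0.1212] axis est [0.544  0.1338]
tin [0.52   0.1498]
shift u [0.01, 1.48, 0.1] turn u [0.03, 0.0, -0.0] yaw now 54.94
```

View pics/w4.png

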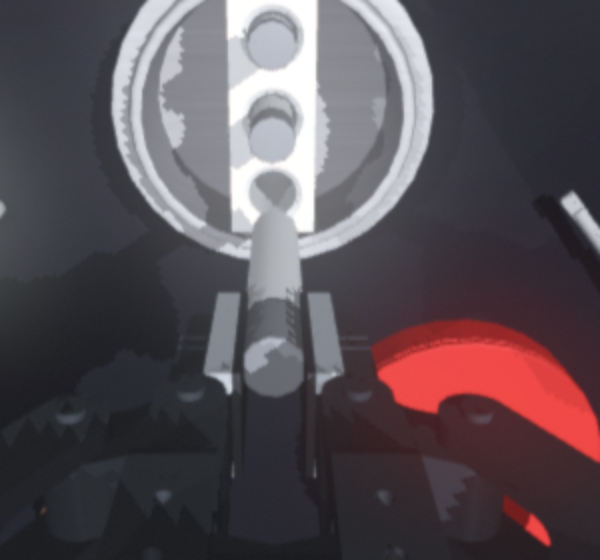

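The vial hangs upright, lined up with the hole at (273,190). It needs about 2 mm toward the camera.

drive_tool(motion=[[[0,0.3,0.1],[0.03,0,0],1],[[0,0.4,0],[0,0,0],1],[[0,0.2,0],[0,0,0],1],[[0,0,0],[0,0,0],1],[[0,0,0],[0,0,0],1]])

```text
time: 7.85
tool_pos: [0.545, 0.1331, 0.114]
tool_rot: [0.627, -0.627, -0.326, 0.326]
contact_force: [0.4, -0.4, -0.3]
gripper_width: 0.137
```

```bash
python3 - <<'E'
from m import *
st()
f=grab('wrist'); W=world(f); t=f['s']['tool_pos']; I=f['img']
P=W[win(W,t,.013,.065,.12)]
print('vial surf',len(P),P.mean(0).round(4),'axis est',(P.mean(0)[:2]+.0055*np.array([.819,-.574])).round(4))
cv2.imwrite('pics/w5.png',cv2.resize(I[150:330,220:420],None,fx=3,fy=3))
E
```

```text
{'time': 7.85, 'joint_pos': [0.1069, 0.0036, 1.8658, -0.0, 1.273, -0.852], 'tool_pos': [0.545, 0.1331, 0.114], 'tool_rot': [0.6275, -0.6273, -0.3259, 0.3265], 'contact_force': [0.4227, -0.3622, -0.3487], 'gripper_width': 0.1372}
[[0.5744, -0.0008, -0.8186], [0.8186, -0.0001, 0.5744], [-0.0005, -1.0, 0.0006]]
vial surf 1008 [0.5375 0.1383 0.0961] axis est [0.542  0.1351]
```

View pics/w5.png

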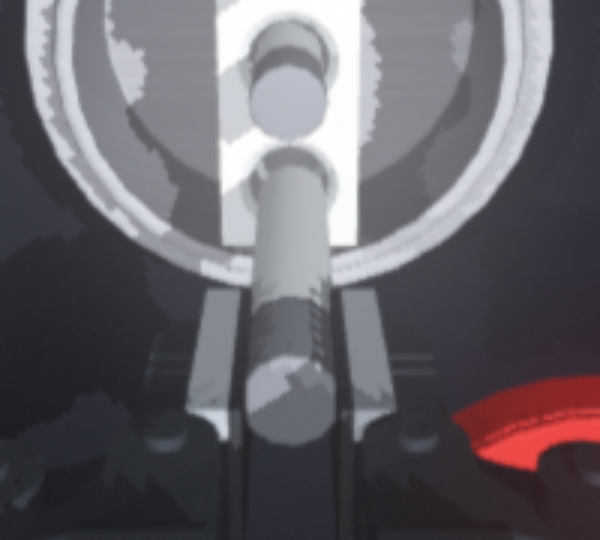

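The vial is centred on the hole (x about 292 for both), so I'll insert it.

drive_tool(motion=[[[0,0.3,0],[0,0,0],1],[[0,0.3,0],[0,0,0],1],[[0,0.3,0],[0,0,0],1],[[0,0.2,0],[0,0,0],1],[[0,0,0],[0,0,0],1]])

```text
time: 8.4
tool_pos: [0.5441, 0.1332, 0.0855]
tool_rot: [0.628, -0.627, -0.325, 0.327]
contact_force: [0.2, -0.1, 0.2]
gripper_width: 0.14
```

drive_tool(motion=[[[0,0.3,0],[0,0,0],1],[[0,0.3,0],[0,0,0],1],[[0,0.2,0],[0,0,0],1],[[0,0.1,0],[0,0,0],1],[[0,0,0],[0,0,0],1]])

```text
time: 8.9
tool_pos: [0.5447, 0.1333, 0.0638]
tool_rot: [0.627, -0.627, -0.326, 0.327]
contact_force: [-0.1, -0.2, -0.7]
gripper_width: 0.137
```

drive_tool(motion=[[[0,0.1,0],[0,0,0],1],[[0,0,0],[0,0,0],1],[[0,0,0],[0,0,0],-1],[[0,0,0],[0,0,0],-1],[[0,0,0],[0,0,0],-1],[[0,0,0],[0,0,0],-1],[[0,0,0],[0,0,0],-1],[[0,0,0],[0,0,0],-1],[[0,-1,0],[0,0,0],-1],[[0,-1,0],[0,0,0],-1],[[0,-1,0],[0,0,0],-1],[[0,-1,0],[0,0,0],-1]])

```text
time: 10.1
tool_pos: [0.545, 0.1333, 0.1629]
tool_rot: [0.627, -0.627, -0.326, 0.326]
contact_force: [0.9, 0.6, 0.7]
gripper_width: 1.001
```

```bash
python3 - <<'E'
from m import *
st()
for n in('side','top'):
    f=grab(n); W=world(f)
    P=W[win(W,[.542,.135],.012,.05,.12)]; print(n,'new vial',len(P),P.mean(0).round(4),'top z',np.nanpercentile(P[:,2],[50,90,98]).round(4))
    for c in([.5194,.1502],[.4974,.1655]):
        P=W[win(W,c,.012,.06,.12)]; print(len(P),P.mean(0).round(4),np.nanpercentile(P[:,2],[50,90,98]).round(4))
t=manip.state()['tool_pos']
plan([.47,-.185,.24]); plan([.5183,-.2105,.2])
E
```

```text
{'time': 10.1, 'joint_pos': [0.1072, -0.0472, 1.8294, -0.0, 1.3596, -0.852], 'tool_pos': [0.545, 0.1333, 0.1629], 'tool_rot': [0.6274, -0.6273, -0.3262, 0.3263], 'contact_force': [0.916, 0.5748, 0.6598], 'gripper_width': 1.0006}
[[0.5742, -0.0002, -0.8187], [0.8187, -0.0, 0.5742], [-0.0001, -1.0, 0.0001]]
side new vial 58 [0.5421 0.1334 0.0679] top z [0.0671 0.0876 0.0896]
37 [0.5197 0.1485 0.0753] [0.0764 0.0878 0.0888]
31 [0.4968 0.1626 0.079 ] [0.0814 0.0887 0.0916]
top new vial 9 [0.5365 0.1338 0.0611] top z [0.0526 0.0802 0.084 ]
0 [nan nan nan] nan
0 [nan nan nan] nan
shift u [-12.21, -2.97, -4.79] turn u [0.07, -0.0, 0.06] yaw now 54.96
shift u [-11.94, -1.35, -6.94] turn u [0.07, -0.0, 0.06] yaw now 54.96<stdin>:7: RuntimeWarning: Mean of empty slice.
  ret = um.true_divide(
  return np.nanmean(a, axis, out=out, keepdims=keepdims)
```

drive_tool(motion=[[[-1,-0.6,-0.4],[0.07,0,0.06],-1],[[-1,-0.6,-0.4],[0,0,0],-1],[[-1,-0.6,-0.4],[0,0,0],-1],[[-1,-0.6,-0.4],[0,0,0],-1],[[-1,-0.6,-0.4],[0,0,0],-1],[[-1,0,-0.4],[0,0,0],-1],[[-1,0,-0.4],[0,0,0],-1],[[-1,0,-0.4],[0,0,0],-1],[[-1,0,-0.4],[0,0,0],-1],[[-1,0,-0.4],[0,0,0],-1],[[-1,0,-0.4],[0,0,0],-1],[[-1,0,-0.4],[0,0,0],-1]])

```text
time: 11.4
tool_pos: [0.4708, -0.182, 0.2364]
tool_rot: [0.629, -0.626, -0.323, 0.329]
contact_force: [0.3, -0.3, -0.5]
gripper_width: 1.003
```

drive_tool(motion=[[[0,0,0],[0,0,0],-1],[[0,0,0],[0,0,0],-1]])

```text
time: 11.6
tool_pos: [0.4712, -0.1811, 0.2366]
tool_rot: [0.629, -0.626, -0.323, 0.329]
contact_force: [-0.5, 1.1, 0.4]
gripper_width: 1.005
```

```bash
python3 - <<'E'
from m import *
st()
f=grab('wrist'); W=world(f); I=f['img']; np.savez('w6.npz',W=W,img=I); cv2.imwrite('pics/w6.png',I)
c=np.array([.518,-.210])
P=W[win(W,c,.03,.121,.135)]; print('knob top',len(P),P.mean(0).round(4),circ(P),P[:,2].max().round(4))
P=W[win(W,c,.035,.0855,.092)]; print('collar',circ(P))
P=W[win(W,c,.075,.057,.064)]; rect=cv2.minEnclosingCircle((P[:,:2]*1000).astype(np.float32)); print('plate',len(P),rect,circ(P))
plan([.518,-.210,.16])
E
```

```text
{'time': 11.6, 'joint_pos': [-0.5122, -0.2375, 1.8752, -0.0041, 1.5122, -1.47], 'tool_pos': [0.4712, -0.1811, 0.2366], 'tool_rot': [0.6292, -0.6258, -0.3231, 0.3287], 'contact_force': [-0.5407, 1.13, 0.3795], 'gripper_width': 1.005}
[[0.5751, -0.0093, -0.818], [0.8181, 0.0005, 0.5751], [-0.0049, -1.0, 0.0079]]
knob top 729 [ 0.5153 -0.21    0.1264] (array([ 0.5153, -0.21  ,  0.0092]), 729) 0.1287
collar (array([ 0.5169, -0.2118,  0.0231]), 494)
plate 9082 ((517.1407470703125, -212.02459716796875), 64.07299041748047) (array([ 0.5191, -0.2132,  0.0496]), 9082)
shift u [0.13, 3.06, -2.22] turn u [-0.09, -0.0, -0.06] yaw now 54.96
```

View pics/w6.png

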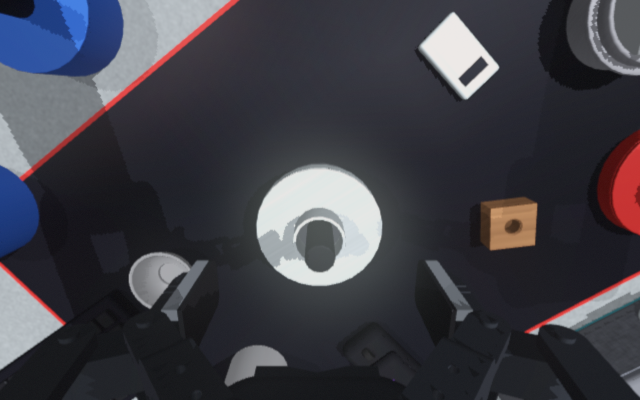

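The lids are at (320,225) with the knob top at (320,255), and there's clear space around them. I'll go over the knob.

drive_tool(motion=[[[0.04,0.5,-0.7],[-0.09,0,-0.06],-1],[[0.04,0.7,-0.8],[0,0,0],-1],[[0,0.9,-0.66],[0,0,0],-1],[[0,0.9,0],[0,0,0],-1],[[0,0,0],[0,0,0],-1],[[0,0,0],[0,0,0],-1]])

```text
time: 12.25
tool_pos: [0.5169, -0.2096, 0.1624]
tool_rot: [-0.627, 0.627, 0.327, -0.327]
contact_force: [-0.4, -0.3, 0.6]
gripper_width: 0.998
```

```bash
python3 - <<'E'
from m import *
st(); c=[.518,-.210]
f=grab('side'); W=world(f); P=W[win(W,c,.03,.119,.135)]; print(P.mean(0))
f=grab('wrist'); W=world(f); P=W[win(W,c,.03,.120,.135)]; print('knob',len(P),P.mean(0).round(4) if len(P) else 0)
plan([.516,-.2102,.091],55)
E
```

```text
{'time': 12.25, 'joint_pos': [-0.5186, -0.055, 1.8378, -0.0, 1.3585, -1.4791], 'tool_pos': [0.5169, -0.2096, 0.1624], 'tool_rot': [-0.627, 0.6272, 0.3268, -0.3266], 'contact_force': [-0.4132, -0.2661, 0.5855], 'gripper_width': 0.9979}
[[0.5731, 0.0003, -0.8195], [0.8195, -0.0002, 0.5731], [0.0, -1.0, -0.0004]]
[ 0.5142435  -0.21274306  0.12503743]
knob 1529 [ 0.5152 -0.2101  0.1263]
shift u [-0.03, 2.93, 0.07] turn u [0.05, 0.0, 0.0] yaw now 55.01
```

drive_tool(motion=[[[-0.03,0.8,0.1],[0,0,0],-1],[[0,0.8,0],[0,0,0],-1],[[0,0.7,0],[0,0,0],-1],[[0,0.55,0],[0,0,0],-1],[[0,0,0],[0,0,0],-1],[[0,0,0],[0,0,0],1],[[0,0,0],[0,0,0],1],[[0,0,0],[0,0,0],1],[[0,0,0],[0,0,0],1],[[0,0,0],[0,0,0],1],[[0,0,0],[0,0,0],1],[[0,0,0],[0,0,0],1]])

```text
time: 13.55
tool_pos: [0.5152, -0.21, 0.0924]
tool_rot: [-0.626, 0.628, 0.327, -0.326]
contact_force: [1.1, 1.7, 5.1]
gripper_width: 0.292
```

drive_tool(motion=[[[0,0,0],[0,0,0],1],[[0,0,0],[0,0,0],1],[[0,0,0],[0,0,0],1]])

```text
time: 13.85
tool_pos: [0.5152, -0.21, 0.0924]
tool_rot: [-0.626, 0.628, 0.327, -0.326]
contact_force: [0.7, 1.4, 6.0]
gripper_width: 0.287
```

drive_tool(motion=[[[0,-0.3,0],[0,0,0],1],[[0,-0.5,0],[0,0,0],1],[[0,-0.5,0],[0,0,0],1],[[0,-0.5,0],[0,0,0],1],[[0,0,0],[0,0,0],1],[[0,0,0],[0,0,0],1]])

```text
time: 14.45
tool_pos: [0.5147, -0.21, 0.1371]
tool_rot: [-0.626, 0.628, 0.327, -0.326]
contact_force: [-0.6, 0.7, -3.2]
gripper_width: 0.286
```

```bash
python3 - <<'E'
from m import *
st()
f=grab('side'); W=world(f); c=manip.state()['tool_pos']
P=W[win(W,c,.075,.01,.2)]; h,e=np.histogram(P[:,2],bins=np.arange(.0,.2,.01)); print(h)
cv2.imwrite('pics/s3.png',cv2.resize(f['img'][130:290,290:450],None,fx=3.5,fy=3.5))
E
```

```text
{'time': 14.45, 'joint_pos': [-0.5211, -0.0362, 1.8639, -0.0002, 1.311, -1.4803], 'tool_pos': [0.5147, -0.21, 0.1371], 'tool_rot': [-0.6264, 0.6282, 0.3268, -0.3258], 'contact_force': [-0.5555, 0.7448, -3.17], 'gripper_width': 0.2861}
[[0.5742, 0.0024, -0.8187], [0.8187, -0.0017, 0.5742], [0.0001, -1.0, -0.003]]
[  0   0   0   0  38  86  81  28  58 114 868  80  66  51  19  25  17   6
  19]
```

View pics/s3.png

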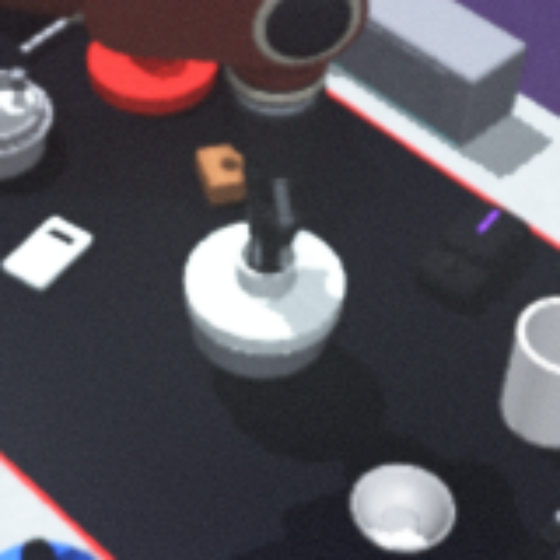

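Both lids are hanging level in the gripper. Next I'll raise them and carry them across.

drive_tool(motion=[[[0,-0.6,0],[0,0,0],1],[[0,-0.7,0],[0,0,0],1],[[0,-0.7,0],[0,0,0],1],[[0,-0.6,0],[0,0,0],1],[[0,0,0],[0,0,0],1]])

```text
time: 15.0
tool_pos: [0.5159, -0.2106, 0.2049]
tool_rot: [-0.625, 0.63, 0.328, -0.325]
contact_force: [0.1, 0.4, -3.2]
gripper_width: 0.286
```

```bash
python3 - <<'E'
from m import *
st(); t=manip.state()['tool_pos']; plan([.5199,.150,t[2]],55)
E
```

```text
{'time': 15.0, 'joint_pos': [-0.5211, -0.0962, 1.8038, -0.0001, 1.4267, -1.4803], 'tool_pos': [0.5159, -0.2106, 0.2049], 'tool_rot': [-0.6251, 0.6295, 0.3276, -0.3249], 'contact_force': [0.0868, 0.3716, -3.1675], 'gripper_width': 0.2863}
[[0.5741, 0.0062, -0.8187], [0.8188, -0.0037, 0.5741], [0.0005, -1.0, -0.0073]]
shift u [11.9, -0.05, 8.15] turn u [0.08, -0.01, 0.01] yaw now 54.96
```

drive_tool(motion=[[[0.3,0,0.2],[0.05,0,0],1],[[0.5,0,0.35],[0.03,0,0],1],[[0.7,0,0.48],[0,0,0],1],[[0.7,0,0.48],[0,0,0],1],[[0.7,0,0.48],[0,0,0],1],[[0.7,0,0.48],[0,0,0],1],[[0.7,0,0.48],[0,0,0],1],[[0.7,0,0.48],[0,0,0],1],[[0.7,0,0.48],[0,0,0],1],[[0.7,0,0.48],[0,0,0],1],[[0.7,0,0.48],[0,0,0],1],[[0.7,0,0.48],[0,0,0],1]])

```text
time: 16.2
tool_pos: [0.5155, 0.0288, 0.2006]
tool_rot: [0.63, -0.625, -0.325, 0.328]
contact_force: [-0.2, -0.3, -3.9]
gripper_width: 0.292
```

drive_tool(motion=[[[0.7,0,0.48],[0,0,0],1],[[0.7,0,0.48],[0,0,0],1],[[0.7,0,0.48],[0,0,0],1],[[0.7,0,0.48],[0,0,0],1],[[0.6,0,0.4],[0,0,0],1],[[0.4,0,0.3],[0,0,0],1],[[0.3,0,0.2],[0,0,0],1],[[0,0,0],[0,0,0],1],[[0,0,0],[0,0,0],1]])

```text
time: 17.1
tool_pos: [0.5178, 0.1509, 0.2022]
tool_rot: [0.629, -0.626, -0.325, 0.327]
contact_force: [0.1, -0.4, -3.4]
gripper_width: 0.291
```

```bash
python3 - <<'E'
from m import *
st(); t=manip.state()['tool_pos']; plan([.5199,.150,t[2]],55)
for n in('wrist','side','top'):
    f=grab(n); W=world(f); z=t[2]-.0924
    P=W[win(W,t,.085,z+.050,z+.068)]; 
    print(n,'outer plate',len(P),cv2.minEnclosingCircle((P[:,:2]*1000).astype(np.float32)),'z by fit',end=' ')
    Q=P[np.abs(P[:,2]-z-.06)<.004]; A=np.c_[Q[:,:2]-t[:2],np.ones(len(Q))]; print(np.linalg.lstsq(A,Q[:,2],rcond=None)[0].round(4),'exp',round(z+.06,4))
    P=W[win(W,t,.03,z+.084,z+.0915)]; print('collar',circ(P))
    if n=='side': cv2.imwrite('pics/s4.png',cv2.resize(f['img'][60:220,220:380],None,fx=3.5,fy=3.5))
E
```

```text
{'time': 17.1, 'joint_pos': [0.1439, -0.1305, 1.84, 0.0031, 1.4365, -0.8158], 'tool_pos': [0.5178, 0.1509, 0.2022], 'tool_rot': [0.6289, -0.6258, -0.3252, 0.3274], 'contact_force': [0.1374, -0.4391, -3.4411], 'gripper_width': 0.2914}
[[0.5741, -0.0048, -0.8188], [0.8188, 0.0024, 0.5741], [-0.0008, -1.0, 0.0053]]
shift u [0.02, -0.0, -0.09] turn u [-0.06, -0.01, -0.01] yaw now 54.96
wrist outer plate 24244 ((518.9580078125, 148.79086303710938), 64.00331115722656) z by fit [-0.0065  0.0073  0.1704] exp 0.1698
collar (array([0.5193, 0.1486, 0.0234]), 1376)
side outer plate 720 ((521.0294189453125, 148.6118621826172), 68.37007141113281) z by fit [0.0008 0.0062 0.1704] exp 0.1698
collar (array([0.5207, 0.1476, 0.0231]), 52)
top outer plate 857 ((519.4060668945312, 147.79193115234375), 63.88523483276367) z by fit [-0.0028  0.008   0.1695] exp 0.1698
collar (array([ 336.5415, -583.352 ,  673.3168]), 19)
```

View pics/s4.png

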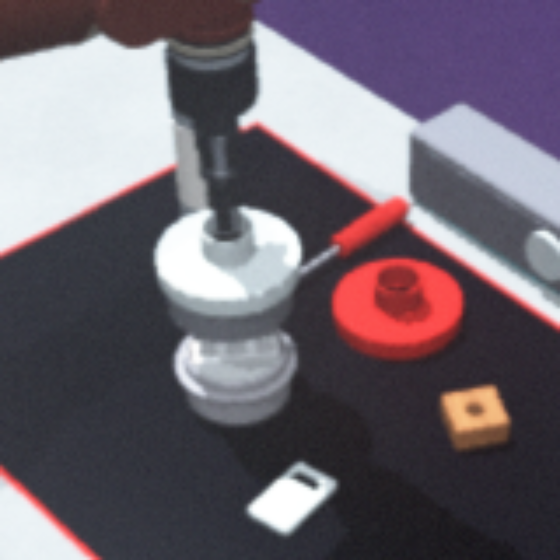

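drive_tool(motion=[[[0,0.2,-0.09],[-0.06,0,0],1],[[0,0.4,0],[0,0,0],1],[[0,0.4,0],[0,0,0],1],[[0,0.4,0],[0,0,0],1],[[0,0.4,0],[0,0,0],1],[[0,0.3,0],[0,0,0],1],[[0,0,0],[0,0,0],1],[[0,0,0],[0,0,0],1]])

```text
time: 18.05
tool_pos: [0.5198, 0.1498, 0.1498]
tool_rot: [0.627, -0.627, -0.326, 0.326]
contact_force: [0.4, -0.5, -3.8]
gripper_width: 0.289
```

```bash
python3 - <<'E'
from m import *
st(); t=manip.state()['tool_pos']; plan([.5199,.150,t[2]],55)
E
```

```text
{'time': 18.05, 'joint_pos': [0.1431, -0.0834, 1.8866, -0.0, 1.3386, -0.8162], 'tool_pos': [0.5198, 0.1498, 0.1498], 'tool_rot': [0.6273, -0.6273, -0.3262, 0.3264], 'contact_force': [0.3521, -0.5353, -3.7795], 'gripper_width': 0.2895}
[[0.5741, -0.0002, -0.8188], [0.8188, -0.0001, 0.5741], [-0.0002, -1.0, 0.0002]]
shift u [0.01, -0.0, 0.0] turn u [-0.0, -0.01, -0.0] yaw now 54.96
```

Well centred and level. I'll lower the last 17 mm slowly and watch the force.

drive_tool(motion=[[[0,0.15,0],[0,0,0],1],[[0,0.15,0],[0,0,0],1],[[0,0.15,0],[0,0,0],1],[[0,0.1,0],[0,0,0],1],[[0,0,0],[0,0,0],1]])

```text
time: 18.55
tool_pos: [0.5194, 0.1498, 0.1356]
tool_rot: [0.627, -0.627, -0.326, 0.327]
contact_force: [-0.1, -0.1, -3.8]
gripper_width: 0.287
```

drive_tool(motion=[[[0,0.06,0],[0,0,0],1],[[0,0.05,0],[0,0,0],1],[[0,0,0],[0,0,0],1]])

```text
time: 18.85
tool_pos: [0.5197, 0.1498, 0.1333]
tool_rot: [0.627, -0.627, -0.326, 0.326]
contact_force: [-0.1, 0.8, -2.8]
gripper_width: 0.289
```

drive_tool(motion=[[[0,0.04,0],[0,0,0],1],[[0,0.04,0],[0,0,0],1],[[0,0,0],[0,0,0],1],[[0,0,0],[0,0,0],1]])

```text
time: 19.25
tool_pos: [0.5201, 0.15, 0.1325]
tool_rot: [-0.627, 0.627, 0.327, -0.326]
contact_force: [-2.7, 0.3, 4.1]
gripper_width: 0.291
```

The lid is seated: contact at TCP z 0.1325 against the 0.1324 I expected. Now I'll release the knob.

drive_tool(motion=[[[0,0,0],[0,0,0],-1],[[0,0,0],[0,0,0],-1],[[0,0,0],[0,0,0],-1],[[0,0,0],[0,0,0],-1],[[0,0,0],[0,0,0],-1],[[0,0,0],[0,0,0],-1],[[0,0,0],[0,0,0],-1],[[0,-0.6,0],[0,0,0],-1],[[0,-0.6,0],[0,0,0],-1],[[0,0,0],[0,0,0],-1]])

```text
time: 20.25
tool_pos: [0.5221, 0.1502, 0.1657]
tool_rot: [-0.627, 0.628, 0.329, -0.324]
contact_force: [0.4, 0.4, -0.6]
gripper_width: 1.0
```

```bash
cat > look.py <<'E'
from m import *
st(); c=np.array([.5199,.150])
for n in('wrist','side','top'):
    f=grab(n); W=world(f)
    P=W[win(W,c,.08,.094,.106)]; print(n,'plate',len(P),cv2.minEnclosingCircle((P[:,:2]*1000).astype(np.float32)),end=' ')
    A=np.c_[P[:,:2]-c,np.ones(len(P))]; print(np.linalg.lstsq(A,P[:,2],rcond=None)[0].round(4))
    P=W[win(W,c,.035,.124,.132)]; print('collar',circ(P) if len(P)>5 else 0)
    P=W[win(W,c,.02,.159,.172)]; print('knob',len(P),P.mean(0).round(4) if len(P) else 0, np.percentile(P[:,2],95).round(4) if len(P) else 0)
E
python3 look.py
```

```text
{'time': 20.25, 'joint_pos': [0.143, -0.0979, 1.8724, -0.0, 1.3601, -0.8162], 'tool_pos': [0.5221, 0.1502, 0.1657], 'tool_rot': [-0.6265, 0.6281, 0.3286, -0.324], 'contact_force': [0.3979, 0.439, -0.6047], 'gripper_width': 1.0004}
[[0.5741, 0.0068, -0.8188], [0.8188, 0.001, 0.5741], [0.0047, -1.0, -0.005]]
wrist plate 22215 ((521.7718505859375, 148.12728881835938), 63.98243713378906) [1.000e-04 9.000e-04 1.007e-01]
collar (array([0.5213, 0.1482, 0.023 ]), 1368)
knob 2321 [0.5198 0.1503 0.1661] 0.1676
side plate 620 ((521.9140014648438, 148.0131072998047), 67.21078491210938) [0.0012 0.0024 0.1006]
collar (array([0.5242, 0.1486, 0.0222]), 63)
knob 3 [0.5138 0.1561 0.1634] 0.1657
top plate 693 ((521.1658325195312, 146.54396057128906), 63.16837692260742) [-0.0008  0.008   0.0996]
collar (array([0.5208, 0.1492, 0.0239]), 19)
knob 0 0 0
```

```bash
python3 - <<'E'
from h import *
plan([.5214,.1484,.102],55)
E
```

```text
shift u [-0.02, 2.4, -0.08] turn u [0.01, -0.01, 0.01] yaw now 54.96
```

drive_tool(motion=[[[-0.02,0.5,-0.08],[0,0,0],-1],[[0,0.7,0],[0,0,0],-1],[[0,0.7,0],[0,0,0],-1],[[0,0.5,0],[0,0,0],-1],[[0,0,0],[0,0,0],-1],[[0,0,0],[0,0,0],-1]])

```text
time: 21.0
tool_pos: [0.5209, 0.1481, 0.1009]
tool_rot: [0.627, -0.627, -0.326, 0.327]
contact_force: [0.9, -0.0, 0.0]
gripper_width: 1.002
```

```bash
python3 look.py; python3 -c "
from h import *
plan([.5214,.1484,.102],55)"
```

```text
{'time': 21.0, 'joint_pos': [0.1397, -0.0269, 1.9198, -0.0, 1.2498, -0.8195], 'tool_pos': [0.5209, 0.1481, 0.1009], 'tool_rot': [0.6275, -0.6272, -0.3259, 0.3266], 'contact_force': [0.8928, -0.0393, 0.0172], 'gripper_width': 1.0021}
[[0.5742, -0.0011, -0.8187], [0.8187, -0.0002, 0.5742], [-0.0008, -1.0, 0.0008]]
wrist plate 35449 ((521.2385864257812, 147.42730712890625), 64.43460845947266) [0.     0.0008 0.1007]
collar (array([0.5212, 0.1482, 0.0228]), 3293)
knob 3643 [0.5148 0.1535 0.1652] 0.1674
side plate 603 ((522.5237426757812, 147.7888641357422), 66.32791137695312) [0.0076 0.0096 0.1007]
collar (array([0.5234, 0.1472, 0.0234]), 30)
knob 1 [0.5118 0.1383 0.1672] 0.1672
top plate 558 ((521.5958862304688, 147.42230224609375), 63.080909729003906) [0.0013 0.0036 0.0995]
collar 0
knob 0 0 0
shift u [-0.01, 0.02, 0.02] turn u [0.02, -0.01, 0.01] yaw now 54.96
```

drive_tool(motion=[[[0,0,0],[0,0,0],1],[[0,0,0],[0,0,0],1],[[0,0,0],[0,0,0],1],[[0,0,0],[0,0,0],1],[[0,0,0],[0,0,0],1],[[0,0,0],[0,0,0],1],[[0,0,0],[0,0,0],1],[[0,0,0],[0,0,0],1]])

```text
time: 21.95
tool_pos: [0.522, 0.1484, 0.1026]
tool_rot: [-0.627, 0.628, 0.327, -0.326]
contact_force: [0.1, 0.0, 4.9]
gripper_width: 0.573
```

```bash
python3 look.py
```

```text
{'time': 21.95, 'joint_pos': [0.1398, -0.0284, 1.9182, 0.0001, 1.2498, -0.8194], 'tool_pos': [0.522, 0.1484, 0.1026], 'tool_rot': [-0.6271, 0.6275, 0.3269, -0.3256], 'contact_force': [0.1042, 0.0172, 4.9277], 'gripper_width': 0.573}
[[0.5742, 0.0019, -0.8187], [0.8187, 0.0004, 0.5742], [0.0014, -1.0, -0.0014]]
wrist plate 30483 ((521.9813232421875, 147.98362731933594), 64.02356719970703) [-0.0011  0.0016  0.1006]
collar (array([0.5217, 0.1482, 0.0234]), 3896)
knob 4066 [0.5157 0.153  0.1654] 0.1674
side plate 629 ((523.9353637695312, 145.3648681640625), 66.8488998413086) [0.0007 0.0053 0.1007]
collar (array([0.5206, 0.1436, 0.0243]), 41)
knob 2 [0.5205 0.1468 0.1652] 0.1657
top plate 618 ((521.7830200195312, 147.93878173828125), 62.8760871887207) [0.0027 0.0055 0.0994]
collar 0
knob 0 0 0
```

drive_tool(motion=[[[0,-0.15,0],[0,0,0],1],[[0,-0.1,0.04],[0,0,0],1],[[0,-0.1,0.04],[0,0,0],1],[[0,-0.2,0],[0,0,0],1],[[0,-0.2,0],[0,0,0],1],[[0,-0.3,0],[0,0,0],1],[[0,-0.3,0],[0,0,0],1],[[0,0,0],[0,0,0],1]])

```text
time: 22.9
tool_pos: [0.5207, 0.1496, 0.1372]
tool_rot: [-0.627, 0.628, 0.327, -0.325]
contact_force: [0.4, -0.2, -0.7]
gripper_width: 0.575
```

```bash
python3 - <<'E'
from m import *
st(); c=np.array([.52,.15]); t=manip.state()['tool_pos']; dz=t[2]-.1026; print('dz',dz)
for n in('wrist','side'):
    f=grab(n); W=world(f)
    P=W[win(W,c,.08,.094+dz,.106+dz)]; print(n,len(P),cv2.minEnclosingCircle((P[:,:2]*1000).astype(np.float32)),np.linalg.lstsq(np.c_[P[:,:2]-c,np.ones(len(P))],P[:,2],rcond=None)[0].round(4))
    P=W[win(W,c,.013,.159,.172)]; print('knob',len(P),P.mean(0).round(4),np.percentile(P[:,2],95).round(4))
    P=W[win(W,c,.065,.03,.1)]; print('below',np.histogram(P[:,2],bins=np.arange(.03,.105,.01))[0])
plan([t[0],t[1],t[2]],55)
E
```

```text
{'time': 22.9, 'joint_pos': [0.1423, -0.071, 1.8971, -0.0, 1.3122, -0.8169], 'tool_pos': [0.5207, 0.1496, 0.1372], 'tool_rot': [-0.6269, 0.6277, 0.3274, -0.3252], 'contact_force': [0.4272, -0.2124, -0.7013], 'gripper_width': 0.5746}
[[0.5742, 0.0032, -0.8187], [0.8187, 0.0004, 0.5742], [0.0022, -1.0, -0.0024]]
dz 0.03456929161836869
wrist 31866 ((520.76806640625, 149.25119018554688), 64.06822204589844) [ 0.003  -0.0013  0.1354]
knob 3269 [0.5192 0.1506 0.166 ] 0.1675
below [ 43  20   0   0   0   0 789]
side 637 ((522.3246459960938, 148.2666473388672), 67.29556274414062) [0.0026 0.0071 0.1347]<stdin>:6: RuntimeWarning: Mean of empty slice.
  ret = um.true_divide(
Traceback (most recent call last):
IndexError: index -1 is out of bounds for axis 0 with size 0
```

The outer lid has risen 34 mm while the knob stays at 0.166, so only the outer lid is coming up. I'll finish the lift.

drive_tool(motion=[[[0,-0.3,0],[0,0,0],1],[[0,-0.4,0],[0,0,0],1],[[0,-0.4,0],[0,0,0],1],[[0,-0.4,0],[0,0,0],1],[[0,-0.4,0],[0,0,0],1],[[0,-0.4,0],[0,0,0],1],[[0,-0.3,0],[0,0,0],1],[[0,-0.2,0],[0,0,0],1],[[0,0,0],[0,0,0],1],[[0,0,0],[0,0,0],1],[[0,0,0],[0,0,0],1]])

```text
time: 24.1
tool_pos: [0.5191, 0.1493, 0.2044]
tool_rot: [0.627, -0.627, -0.326, 0.327]
contact_force: [0.1, 0.2, -1.7]
gripper_width: 0.568
```

```bash
cat > fin.py <<'E'
from m import *
st(); c=np.array([.52,.15]); t=manip.state()['tool_pos']; dz=t[2]-.1026; print('dz',dz)
for n in('wrist','side','top'):
    f=grab(n); W=world(f)
    P=W[win(W,c,.08,.094+dz,.106+dz)]; print(n,'outer',len(P),cv2.minEnclosingCircle((P[:,:2]*1000).astype(np.float32)),np.linalg.lstsq(np.c_[P[:,:2]-c,np.ones(len(P))],P[:,2],rcond=None)[0].round(4))
    P=W[win(W,c,.065,.088,.102)]; print('inner top',len(P), np.linalg.lstsq(np.c_[P[:,:2]-c,np.ones(len(P))],P[:,2],rcond=None)[0].round(4) if len(P)>10 else '')
    P=W[win(W,c,.016,.11,.175)]; print('knob',len(P),P.mean(0).round(4) if len(P) else '', P[:,2].max().round(4) if len(P) else '')
    if n!='wrist': 
        W0=np.load(n+'0.npz')['W']
        for k,(x,y) in dict(drive=(.459,.002),red=(.66,.11),stand=(.649,-.04),mug=(.61,-.37)).items():
            a,b=[V[win(V,[x,y],.06,.006,.07)][:,:2].mean(0) for V in(W0,W)]; print(k,(b-a).round(4))
plan(t,55)
E
python3 fin.py
```

```text
{'time': 24.1, 'joint_pos': [0.1423, -0.132, 1.8375, -0.0, 1.4374, -0.8169], 'tool_pos': [0.5191, 0.1493, 0.2044], 'tool_rot': [0.6275, -0.6272, -0.3258, 0.3267], 'contact_force': [0.0787, 0.19, -1.7438], 'gripper_width': 0.5685}
[[0.5742, -0.0013, -0.8187], [0.8187, -0.0002, 0.5742], [-0.0009, -1.0, 0.0009]]
dz 0.10184349273109441
wrist outer 32379 ((519.3563232421875, 148.83221435546875), 64.20759582519531) [-0.0008 -0.0025  0.2027]
inner top 769 [-0.0152  0.0119  0.0978]
knob 224 [0.5283 0.1438 0.1666] 0.1683
side outer 653 ((521.0133666992188, 146.78033447265625), 67.99137115478516) [2.000e-04 2.600e-03 2.023e-01]
inner top 576 [0.0103 0.0151 0.0965]
knob 48 [0.5177 0.1421 0.1229] 0.1399
drive [ 0.0004 -0.0007]
red [-0.0005  0.0012]
stand [-0.0003  0.0007]
mug [0.0011 0.    ]
top outer 789 ((519.13330078125, 148.77012634277344), 63.66183853149414) [0.0013 0.0003 0.2013]
inner top 119 [ 0.0063 -0.0129  0.0945]
knob 0  
drive [-0.0001  0.0002]
red [ 0.0003 -0.0001]
stand [ 0.0023 -0.    ]
mug [ 0.0003 -0.0001]
shift u [-0.0, 0.01, 0.0] turn u [-0.01, -0.01, -0.01] yaw now 54.96
```

```bash
python3 -c "
from h import *
print(manip.job_done()); st()"
```

```text
the job is handed in; nothing more can be done
None
the job is handed in; nothing more can be done
```

The job is handed in, at about 24 s on the robot clock. All three steps were done in the order asked, and the last checks were within tolerance.

- **Vial:** it is in the tin's empty hole. The side camera put its top at 88–90 mm, level with the two vials already there. The top camera was less clear, with only a few points reading up to 84 mm.
- **Inner lid:** I carried the nested pair by the knob and lowered it until contact, at 0.1325 m against 0.1324 m expected. After the lift its top measured 96.5 mm in the side camera (96 expected) and the knob top about 166 mm, so it had not moved. The fitted slope was about 1°, from partly hidden views, so I took that as noise.
- **Outer lid:** it is still held by the collar above the tin, about 102 mm above its nested position. Its lower edge is at about 180 mm, 14 mm clear of the knob. It is level within about 0.2°, the wrist reads 1.7 N, and the grip is steady.
- **Other things on the desk:** the drive, red lid, stand and mug were within about 2 mm of their first measured positions, which is camera noise. I did not re-measure the mouse, air can, screwdriver or dish, though the arm was kept well clear of them.

I had used all 12 picture views before seating the lids, so every check from then on was by depth measurement only. Closing the gripper pushed the arm up by a few mm with about 5–6 N each time, which is harmless.

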